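Load the plate reader

ROBOT

A 7-joint arm with a two-finger parallel gripper is mounted at the origin on the work surface. World frame = base frame: x ahead of the robot, y to its left, z up, the work surface at z = 0. Lengths are in m, angles in rad, forces in N, time in s.
With the tool pointing down it reaches from about 0.4 to 0.85 m from the base axis. Payload 10.4 kg.
Tool frame: the origin (TCP) lies on the centre line of the jaws, within the pads' length; the fingertips stand 8 mm ahead of it and the grasp point (between the pads) lies 11 mm behind it (robot.tips_ahead is the distance from the TCP to the fingertips, in m); z points along the fingers, y is the direction in which the jaws open and shut (so a half turn about z gives the same grasp; the last joint's range is limited). The gripper opens to 87 mm and grips with 3 to 60 N. Pads are 19 mm wide; open, the fingers measure 117 mm over their backs; the gripper's body (75 mm by 190 mm) begins 51 mm behind the grasp point.
Start: joints at [1.291, 0.332, -0.065, 1.46, 0.022, 1.35, -0.088], TCP at [0.159, -0.605, 0.231] pointing down, gripper open.
Joint ranges: [-2.6, 2.6], [-0.5, 2.12], [-1.47, 1.34], [0.16, 2.42], [-1.27, 4.41], [0.06, 2.06], [-2.6, 2.6]. Speed limits (rad/s): [2.22, 2.22, 2.79, 2.79, 3.14, 3.14, 3.14].

INTERFACE

Orientations are given as a rotation vector (axis times angle).
In Python, from rig import robot gives the robot as it stands. The module is installed in compiled form; this text tells all that it offers.
- The arm moves only by the tool arm_command, never from a script. Its arguments are lists of equal length, an entry for each row: "turn": the turn, a rotation vector about the tool's x, y, z in degrees, a list of three; "slide": the shift along the tool's x, y, z in units of 40 mm (1.0 is 40 mm), a list of three; "gripper": the closure, from -1 (fully open) to 1 (shut). In form: {"turn": [[rx, ry, rz], ...], "slide": [[dx, dy, dz], ...], "gripper": [gripper, ...]}. A call has 1 to 20 rows; each row is the pose to reach, as a shift and turn from the pose measured when the call began, along the tool's axes at that moment; what a row does not reach only later rows make up. A row lasts 1/10 s, in which the tool goes at most 50 mm and 8.59 degrees, less where a joint would pass 70% of its speed; a pose out of reach is approached as far as the arm can. A call with a gripper value outside its range is refused whole. The fingers move at their own pace and stop on an object; "force" is the grip in N (left out, the last holds). Time passes only in rows, so rows that repeat a pose let the fingers close. It gives the time, the measured TCP pose, the force and the opening at its end, in the units of the state.
- robot.get_obs(): the state, without advancing time (a new reading comes with each control period).
- robot.snapshot(name): name is "scene" or "top" or "wrist"; returns the picture (420x560x3 uint8, blue, green, red); there is no depth.
- robot.camera_model(name): a dict with "fx", "fy", "cx", "cy" (pixels), "world_from_camera" (4x4, takes a point from camera to world coordinates). Camera axes: x right, y up, looking along -z (the intrinsics and any distortion apply to the point x, -y, -z); pixel columns grow to the right and rows downward; lengths in m; the calibration is good to about 2 mm. A picture is of the moment at which its call begins: read the wrist's pose just before it. camera_model takes no time and is no camera call; for the wrist camera it gives the pose at the moment of the call.
- robot.job_done(): hands the job in, once; it reports no verdict.
Trained networks look in the newest picture that a camera, given by its name, has taken for a name from the list of things; names that differ only in an ending like _2 or _b are one class to them, and where a whole thing is asked for, a point or a joint stands for the part that bears it (a point fixed in the world has none). Each returns a list of dicts, best first, with "confidence" (0 to 1); they miss things now and then, are a little off and sometimes report something else, mostly with a low value. They report only what shows in the picture. A call takes as long as a camera call. They do not tell look-alikes from the thing itself.
- robot.search_frame(label, camera): "centre" ([x, y, z] in m, in world coordinates, good to about 4 mm: the middle of the surface that is visible of it).
- robot.place_of(label, camera): "centre" ([x, y, z] in m, in world coordinates, good to about 4 mm: a listed point, or the origin of a listed thing).
The state is a dict: "clock": time; "joints": joint angles; "dq": joint speeds; "joint_torque": joint torques, N m; "tcp_pos": TCP position; "tool_rot": TCP orientation; "ft_force": force on the tool from outside, world axes, zero at the start; "torque": the same for the moment, N m; "gripper_width": opening from 0.0 (shut) to 1.0 (fully open).
Only numpy, scipy, OpenCV 4.12 (cv2) and the standard library are available. Lean on these libraries where they do the work, as an engineer would, in place of code of your own. Each camera call takes 0.05 s, during which the arm holds its last target.

TASK

Without picking it up, push the white sample carrier along the bench, flat and without tipping it, glass end first under the low bridge of the reader, gently until its front edge is home against the blue end stop, lying square and centred between the two blue legs. Only then press the green start button on top of the bridge fully down and let it come up again. Leave the carrier home and do not disturb the bottles, jar and beaker.

Things in the scene. Friction and masses are not known exactly. Their poses are not given: they have to be found in the camera images.
- reader: Fixed plate reader: white bridge 50 mm deep (x), 158 mm wide (y), underside 19 mm and top 60 mm above the bench, on two blue legs with inner faces at y = +-55 mm. Origin on the bench below the bridge's centre, z up; x points the way the carrier goes in. Entry face at x = -25 mm (it looks roughly to the robot's right, world -y), exit face at +25 mm, blue end stop 14 mm tall behind.
- stop (a point): Centre of the face of the blue end stop, 7 mm above the bench, 45 mm beyond the reader's origin along the reader's x.
- carrier: Loose white flat carrier, about 0.25 kg, 140 mm long (x), 84 mm wide (y), 12 mm thick (14 mm over the green glass plate near its front), with an orange upright lip across its rear end, 8 mm thick, top 24 mm above the bench. Origin: centre of its underside; x points to its front end. Starts before the reader's entry, off-centre and askew. Home, its rear end still stands 70 mm out of the bridge.
- front (a point): Middle of the carrier's front edge, 70 mm ahead of its origin along its x, 6 mm above the bench.
- rear (a point): Middle of the rear face of the orange lip (the face to push on), 70 mm behind the carrier's origin along its x, 12 mm above the bench.
- start (a joint): Green round start button, 28 mm across, on top of the bridge: 0 = up, grows to 0.006 m when fully down; sprung, about 4 N to hold fully down. A press counts from 0.004 m.
- start_top (a point): Centre of the top face of the green button; it is pressed straight down.
- dropper: Bystander: amber dropper bottle, red cap, 36 mm across, 70 mm tall. Origin at the centre of its underside.
- beaker: Bystander: glass beaker, 60 mm across, 70 mm tall. Origin at the centre of its underside.
- jar: Bystander: white jar, blue lid, 52 mm across, 60 mm tall. Origin at the centre of its underside.
- reagent: Bystander: brown reagent bottle, black cap, 60 mm across, 130 mm tall. Origin at the centre of its underside.
There are look-alikes about, which are no part of the job. There is more than one size of the carrier; the job needs the largest.

How it is judged:
On the way, in this order (a step that is already met when the one before it is completed fails the run):
1. the carrier's front end is under the bridge, between the legs (x of front in the frame of reader above -0.015 m and y of front in the frame of reader between -0.02 and 0.02 m).
2. the carrier is home: against the end stop, square and centred (x of front in the frame of reader above 0.039 m and y of front in the frame of reader between -0.009 and 0.009 m and angle between the x axis of carrier and the x axis of reader, either way round below 0.09 rad and height (world z) of carrier below 0.004 m), for 0.2 s.
3. the start button is pressed down (value of joint start above 0.004 m).
4. the start button is up again (value of joint start below 0.0015 m), for 0.1 s.
At the end, for the whole second after the job is handed in: The carrier rests flat on the bench under the bridge, its front edge within 6 mm of the end stop, within 9 mm of the centre line between the legs and turned less than 0.09 rad from square; the start button, pressed after that, is up again (all of step 2 and linear speed of carrier below 0.01 m/s and value of joint start below 0.0015 m); the robot touches nothing.
It fails at once if the carrier is lifted more than 8 mm (height (world z) of carrier above 0.008 m).
It fails at once if the carrier is tipped more than 0.1 rad (angle between carrier's own z axis and vertical above 0.1 rad).
It fails at once if the carrier is rammed into the reader (over 40 N) (contact force between carrier and reader above 40 N).
It fails at once if the start button is pressed before the carrier is home (value of joint start above 0.003 m and not (x of front in the frame of reader above 0.039 m and y of front in the frame of reader between -0.009 and 0.009 m and angle between the x axis of carrier and the x axis of reader, either way round below 0.09 rad and height (world z) of carrier below 0.004 m)).
It fails at once if a bystander (dropper bottle, beaker, jar, reagent bottle) is moved more than 30 mm or knocked over (distance of any of dropper, beaker, jar, reagent from where it was at the start of the episode above 0.03 m or angle between any of dropper, beaker, jar, reagent's own z axis and vertical above 0.4 rad).
It also fails if it takes over 64 s, if anything falls off the work surface, if the arm or the gripper's body presses on something with over 40 N, if the wrist force passes 120 N, or if a joint passes its speed limit or range.

## Working session

There is one attempt and no reset: what is moved stays moved. The work goes in short steps, Python scripts to look and compute and a tool call to move; the robot and the scene stay as the last step left them, time stands still between calls to the robot, and variables do not carry over. Pictures are saved under pics/ and viewed, and the job is handed in when it is done.

Besides the shell and the picture viewer there is one more tool, called after ">>>" as name(argument=value, ...) on one line, values as JSON. arm_command: Moves the arm, as the interface text tells. Its arguments: {"type":"object","properties":{"turn":{"type":"array","items":{"type":"array","items":{"type":"number"}}},"slide":{"type":"array","items":{"type":"array","items":{"type":"number"}}},"gripper":{"type":"array","items":{"type":"number"}},"force":{"type":"number"}},"required":["turn","slide","gripper"]}

```bash
mkdir -p pics; python3 - <<'E'
from rig import robot
import cv2,numpy as np
o=robot.get_obs()
for k,v in o.items(): print(k,np.round(v,3))
print(robot.tips_ahead)
for c in ["scene","top","wrist"]:
    cv2.imwrite(f"pics/{c}0.png",robot.snapshot(c))
    m=robot.camera_model(c);print(c,{k:np.round(v,3).tolist() for k,v in m.items()})
for c in ["scene","top"]:
    for l in ["carrier","front","rear","reader","stop","start_top","dropper","beaker","jar","reagent"]:
        try: print(c,l,[(np.round(d["centre"],3).tolist(),round(d["confidence"],2)) for d in robot.place_of(l,c)])
        except Exception as e: print(l,e)
print(robot.get_obs()["clock"])
E
```

```text
clock 0.0
joints [ 1.291  0.333 -0.065  1.461  0.022  1.35  -0.088]
dq [-0.001  0.     0.     0.001  0.001  0.001 -0.001]
joint_torque [-0.0000e+00 -6.2326e+01  2.5000e-02 -3.8990e+01 -6.1000e-02  4.0000e-02
  0.0000e+00]
tcp_pos [ 0.159 -0.604  0.23 ]
tool_rot [-3.114 -0.402  0.   ]
ft_force [-0.742 -0.873 -0.359]
torque [-0.032 -0.018  0.006]
gripper_width 0.998
0.008
scene {'fx': 434.776, 'fy': 434.776, 'cx': 282.342, 'cy': 203.233, 'world_from_camera': [[0.533, -0.678, 0.505, 1.087], [0.846, 0.421, -0.328, -0.314], [0.01, 0.602, 0.798, 0.885], [0.0, 0.0, 0.0, 1.0]]}
top {'fx': 419.296, 'fy': 419.296, 'cx': 276.332, 'cy': 206.519, 'world_from_camera': [[-0.019, 0.994, -0.108, 0.432], [-1.0, -0.021, -0.015, -0.003], [-0.017, 0.108, 0.994, 1.241], [0.0, 0.0, 0.0, 1.0]]}
wrist {'fx': 291.201, 'fy': 291.201, 'cx': 278.302, 'cy': 212.088, 'world_from_camera': [[0.255, 0.931, 0.26, 0.23], [-0.967, 0.246, 0.068, -0.586], [-0.001, -0.269, 0.963, 0.384], [0.0, 0.0, 0.0, 1.0]]}
scene carrier [([0.72, -0.099, -0.003], 0.86), ([0.379, -0.163, 0.0], 0.72), ([0.553, -0.071, 0.003], 0.62), ([0.5
[... 552 characters left out ...]
0.6)]
top carrier [([0.552, -0.067, -0.001], 0.86), ([0.721, -0.102, -0.004], 0.81), ([0.381, -0.158, 0.002], 0.76), ([0.643, 0.395, -0.001], 0.54)]
top front [([0.531, -0.001, 0.003], 0.93), ([0.676, -0.073, 0.006], 0.85), ([0.419, -0.19, 0.007], 0.82)]
top rear [([0.763, -0.127, 0.009], 0.81), ([0.339, -0.127, 0.013], 0.71), ([0.576, -0.137, 0.008], 0.64)]
top reader [([0.526, 0.071, 0.001], 0.62)]
top stop [([0.517, 0.114, 0.005], 0.6), ([0.529, -0.001, 0.004], 0.15)]
top start_top [([0.582, 0.083, 0.083], 0.45)]
top dropper []
top beaker [([0.527, -0.362, -0.004], 0.89)]
top jar [([0.642, 0.396, 0.003], 0.77), ([0.529, -0.001, -0.001], 0.34)]
top reagent [([0.469, 0.36, 0.0], 0.71)]
1.15
```

View pics/scene0.png

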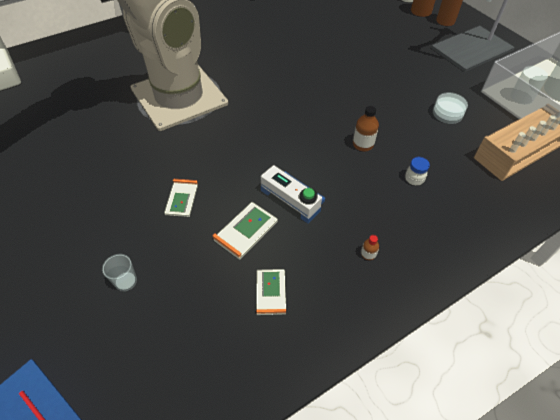

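View pics/top0.png

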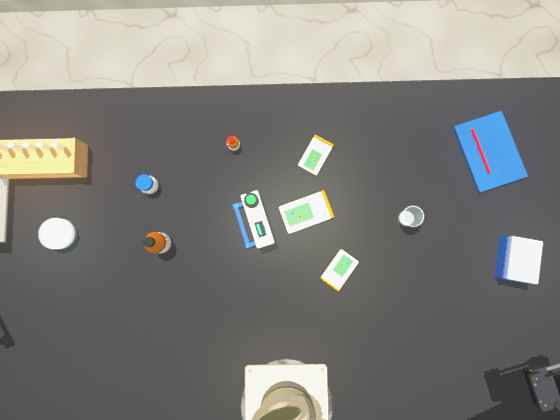

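The three look-alikes are at scene pixels (245,228), (181,197) and (271,290). Only the middle one, top pixel (306,211), has a measured front–rear length of about 143 mm; the other two come to about 102 mm. So the middle one is the job's carrier, and I'll confirm that in an enlarged crop.

```bash
python3 - <<'E'
import cv2,numpy as np
a=cv2.imread("pics/top0.png")[125:300,215:375]
cv2.imwrite("pics/crop_top.png",cv2.resize(a,None,fx=3.4,fy=3.4,interpolation=cv2.INTER_CUBIC))
E
```

```text
(no output)
```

View pics/crop_top.png

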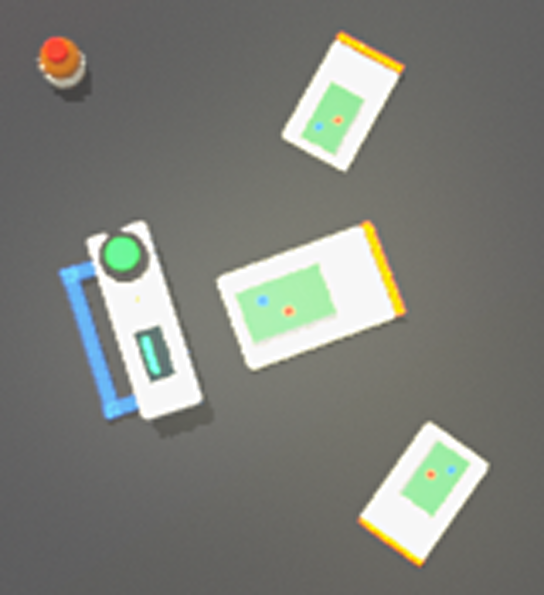

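>>> arm_command(turn=[[0,0,-7],[0,0,-14],[0,0,-21],[0,0,-28],[0,0,-35],[0,0,-42],[0,0,-49],[0,0,-56],[0,0,-63],[0,0,-70],[0,0,-77],[0,0,-84],[0,0,-89],[0,0,-89],[0,0,-89],[0,0,-89],[0,0,-89],[0,0,-89]], slide=[[0.9,-0.65,-0.1],[1.8,-1.3,-0.2],[2.7,-1.95,-0.3],[3.6,-2.6,-0.5],[4.5,-3.2,-0.5],[5.4,-3.8,-0.5],[6.3,-4.4,-0.5],[7.2,-5.0,-0.5],[8.1,-5.7,-0.5],[9.0,-6.3,-0.5],[9.9,-6.9,-0.5],[10.8,-7.5,-0.5],[11.7,-8.2,-0.5],[12.5,-8.8,-0.5],[13,-9.1,-0.5],[13,-9.1,-0.5],[13,-9.1,-0.5],[13,-9.1,-0.5]], gripper=[-0.15,-0.15,-0.15,-0.15,-0.15,-0.15,-0.15,-0.15,-0.15,-0.15,-0.15,-0.15,-0.15,-0.15,-0.15,-0.15,-0.15,-0.15])

```text
clock: 2.95
tcp_pos: [0.5687, -0.1218, 0.2505]
tool_rot: [1.942, 2.469, -0.001]
ft_force: [-0.4, -1.0, 0.6]
gripper_width: 0.578
```

The crop shows the middle carrier (crop about (310,295)) is clearly the largest. The ones at (340,100) and (425,495) are smaller. Next is a wrist view.

```bash
python3 - <<'E'
from rig import robot
import cv2,numpy as np,pickle
m=robot.camera_model("wrist");im=robot.snapshot("wrist")
cv2.imwrite("pics/w1.png",im);pickle.dump(m,open("w1.pkl","wb"))
print(np.round(m["world_from_camera"],4).tolist(), m.keys())
for l in ["carrier","front","rear","reader","stop","start_top"]:
    print(l,[(np.round(d["centre"],3).tolist(),round(d["confidence"],2)) for d in robot.place_of(l,"wrist")])
E
```

```text
[[0.9717, -0.2273, -0.0635, 0.5513], [0.236, 0.9357, 0.2621, -0.051], [-0.0002, -0.2697, 0.9629, 0.4042], [0.0, 0.0, 0.0, 1.0]] dict_keys(['fx', 'fy', 'cx', 'cy', 'world_from_camera'])
carrier [([0.38, -0.159, -0.002], 0.94), ([0.721, -0.101, -0.002], 0.78), ([0.553, -0.07, 0.003], 0.66)]
front [([0.676, -0.075, 0.003], 0.75), ([0.527, -0.003, 0.007], 0.59)]
rear [([0.574, -0.137, 0.01], 0.96), ([0.763, -0.123, 0.007], 0.88), ([0.341, -0.132, 0.006], 0.61)]
reader [([0.534, 0.072, 0.002], 0.93)]
stop []
start_top []
```

View pics/w1.png

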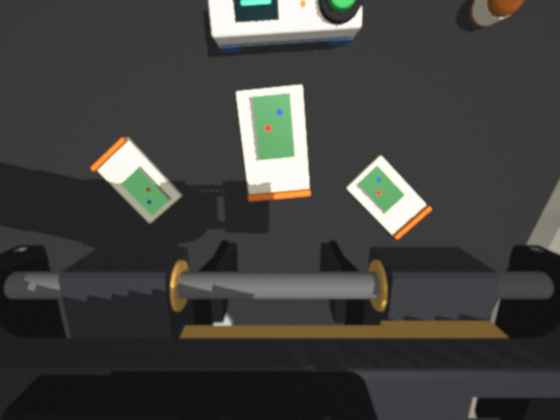

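```bash
cat > h.py <<'E'
import numpy as np,cv2
def ray(m,uv,z):
    T=np.array(m["world_from_camera"]);u,v=uv
    d=T[:3,:3]@np.array([(u-m["cx"])/m["fx"],-(v-m["cy"])/m["fy"],-1.]);o=T[:3,3]
    return o+d*(z-o[2])/d[2]
def proj(m,p):
    T=np.linalg.inv(np.array(m["world_from_camera"]));c=T[:3,:3]@np.array(p)+T[:3,3]
    return np.array([m["cx"]+m["fx"]*c[0]/-c[2],m["cy"]-m["fy"]*c[1]/-c[2]])
E
python3 - <<'E'
import cv2,numpy as np
a=cv2.imread("pics/w1.png")
cv2.imwrite("pics/w1a.png",cv2.resize(a[75:215,220:330],None,fx=4.2,fy=4.2,interpolation=cv2.INTER_CUBIC))
cv2.imwrite("pics/w1b.png",cv2.resize(a[0:60,195:375],None,fx=4.2,fy=4.2,interpolation=cv2.INTER_CUBIC))
b=cv2.imread("pics/top0.png")
cv2.imwrite("pics/t1.png",cv2.resize(b[180:260,225:345],None,fx=6,fy=6,interpolation=cv2.INTER_CUBIC))
E
```

```text
(no output)
```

View pics/w1a.png

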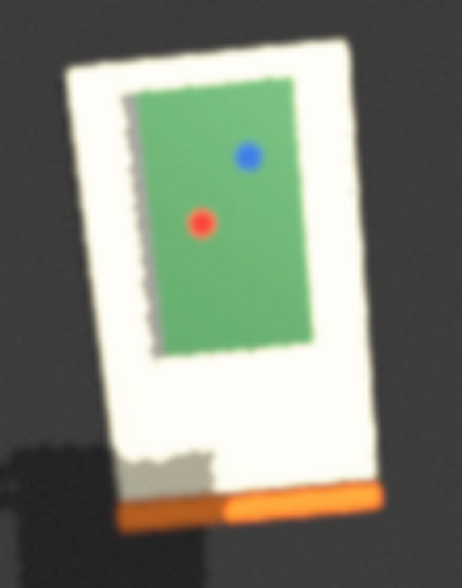

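View pics/w1b.png

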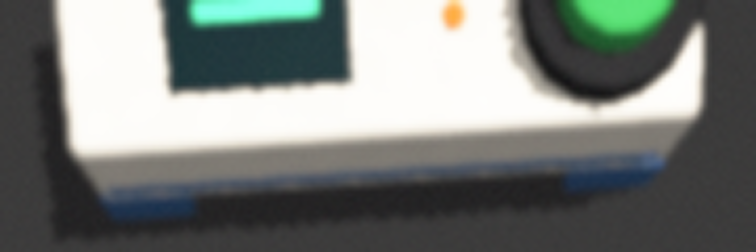

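View pics/t1.png

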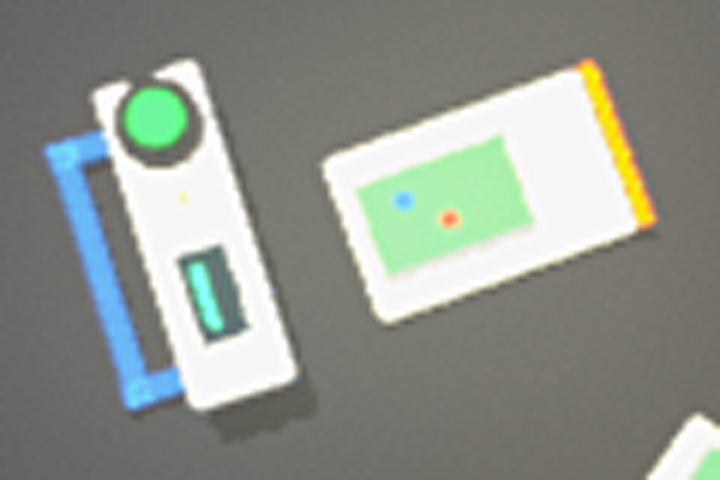

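```bash
python3 - <<'E'
import numpy as np,pickle
from h import *
from rig import robot
w=pickle.load(open("w1.pkl","rb"));t=robot.camera_model("top")
W=lambda p,o,s,z:ray(w,(o[0]+p[0]/s,o[1]+p[1]/s),z)
T=lambda p,z:ray(t,(225+(p[0]+.5)/6-.5,180+(p[1]+.5)/6-.5),z)
def rep(n,a):
    print(n,np.round(a,4).tolist())
a=(220,75);b=(195,0)
for nm,FL,FR,RL,RR in [("wrist",W((67,67),a,4.2,.012),W((349,40),a,4.2,.012),W((118,532),a,4.2,.024),W((384,508),a,4.2,.024)),
  ("top",T((385,325),.012),T((322,163),.012),T((655,225),.024),T((590,60),.024))]:
    f=(FL+FR)/2;r=(RL+RR)/2;d=f-r
    print(nm,"front",f[:2].round(4),"rear",r[:2].round(4),"len",np.hypot(*d[:2]).round(4),"yaw axis",np.degrees(np.arctan2(d[1],d[0])).round(2),
     "yaw by widths",[np.degrees(np.arctan2(*(x[:2]*[1,-1]))).round(2) for x in (FR-FL,RR-RL)],"w",np.linalg.norm(FR-FL).round(4),np.linalg.norm(RR-RL).round(4))
L=W((72,155),b,4.2,.06);R=W((702,112),b,4.2,.06)
d=R-L;print("reader wrist top front edge mid",(L+R)[:2]/2,np.linalg.norm(d),np.degrees(np.arctan2(d[0],-d[1])) if 0 else np.degrees(np.arctan2(d[1],d[0]))+90)
L=W((105,195),b,4.2,.019);R=W((660,165),b,4.2,.019)
d=R-L;print("reader wrist low front edge mid",(L+R)[:2]/2,np.linalg.norm(d),np.degrees(np.arctan2(d[1],d[0]))+90)
c=[T(p,.06) for p in [(93,90),(200,58),(300,375),(195,412)]]
m=np.mean(c,0);d=(c[1]+c[0]-c[2]-c[3])/2;print("reader top centre",m[:2],"w",np.linalg.norm(d),"yaw",np.degrees(np.arctan2(d[1],d[0]))+90, "depth",np.linalg.norm((c[0]+c[3]-c[1]-c[2])/2))
s=[T(p,.014) for p in [(45,148),(127,410)]];d=s[0]-s[1];print("stop back",(s[0]+s[1])[:2]/2,np.linalg.norm(d),np.degrees(np.arctan2(d[1],d[0]))+90)
E
```

```text
wrist front [ 0.5284 -0.0036] rear [ 0.5738 -0.1361] len 0.1401 yaw axis 108.94 yaw by widths [np.float64(108.72), np.float64(108.94)] w 0.0843 0.0851
top front [ 0.5251 -0.005 ] rear [ 0.571  -0.1366] len 0.1394 yaw axis 109.22 yaw by widths [np.float64(110.02), np.float64(109.57)] w 0.0852 0.0863
reader wrist top front edge mid [0.5364794  0.04777533] 0.15712425010587838 107.10759816806207
reader wrist low front edge mid [0.53643528 0.04805341] 0.1562443630223196 106.41424132106167
reader top centre [0.52817501 0.06880553] w 0.15851417745449234 yaw 106.68154063312818 depth 0.05246361416148786
stop back [0.51064934 0.12614649] 0.13471041951413984 106.81098095813394
```

The fits agree across views. Carrier size comes out at 140 × 84 mm and bridge width at 157 mm. In the reader frame the carrier's front is at about (-72, +22) mm, and it is turned about 2°. I'll first push it sideways by its flat long side to centre and square it, then push it in from the lip.

>>> arm_command(turn=[[0,0,8],[0,0,16],[0,0,24],[0,0,32],[0,0,40],[0,0,48],[0,0,56],[0,0,64],[0,0,72],[0,0,80],[0,0,86.8],[0,0,86.8],[0,0,86.8]], slide=[[0.1,-0.2,0.3],[0.2,-0.4,0.6],[0.3,-0.6,0.9],[0.4,-0.8,1.2],[0.5,-1.0,1.6],[0.6,-1.2,2.0],[0.8,-1.4,2.4],[1.0,-1.6,2.8],[1.15,-1.79,3.2],[1.15,-1.79,3.6],[1.15,-1.79,3.8],[1.15,-1.79,3.8],[1.15,-1.79,3.8]], gripper=[-0.15,-0.15,-0.15,-0.15,-0.15,-0.15,-0.15,-0.15,-0.15,-0.15,-0.15,-0.15,-0.15])

```text
clock: 4.6
tcp_pos: [0.4888, -0.0931, 0.099]
tool_rot: [3.106, 0.467, 0.001]
ft_force: [-0.1, -0.1, -0.3]
gripper_width: 0.57
```

```bash
cat > st.py <<'E'
import numpy as np
from rig import robot
from scipy.spatial.transform import Rotation as Ro
O=np.array([.5293,.0718]);Y=np.radians(106.8);ex=np.array([np.cos(Y),np.sin(Y)]);ey=np.array([-ex[1],ex[0]])
def st():
    o=robot.get_obs();p=np.array(o["tcp_pos"]);R=Ro.from_rotvec(o["tool_rot"]).as_matrix()
    d=p[:2]-O;print("t",round(o["clock"],2),"tcp",p.round(4),"in reader mm",(np.array([d@ex,d@ey])*1e3).round(1),"yaw-reader",round(np.degrees(np.arctan2(R[1,0],R[0,0]))-106.8,2),"tilt",R[:,2].round(3),"F",np.round(o["ft_force"],1),"q",np.round(o["joints"],2))
    return o,p,R
E
python3 -c "from st import *;st()"
```

```text
t 4.6 tcp [ 0.4888 -0.0931  0.099 ] in reader mm [-146.1   86.4] yaw-reader -89.72 tilt [ 0. -0. -1.] F [-0.1 -0.1 -0.3] q [ 0.54  0.21 -0.48  1.93  0.11  1.03 -1.27]
```

>>> arm_command(turn=[[0,0,0.3],[0,0,0.3],[0,0,0.3],[0,0,0.3],[0,0,0.3],[0,0,0.3],[0,0,0.3],[0,0,0.3],[0,0,0.3],[0,0,0.3],[0,0,0.3],[0,0,0.3],[0,0,0.3],[0,0,0.3],[0,0,0.3],[0,0,0.3],[0,0,0.3]], slide=[[0,0,0.6],[0,0,1.2],[0,0,1.7],[0,0,2.0],[0,0,2.15],[0,0,2.15],[0.1,0,2.15],[0.2,0,2.15],[0.3,0,2.15],[0.38,0,2.15],[0.45,0,2.15],[0.52,0,2.15],[0.59,0,2.15],[0.66,0,2.15],[0.72,0,2.15],[0.72,0,2.15],[0.72,0,2.15]], gripper=[-0.15,-0.15,-0.15,-0.15,-0.15,-0.15,-0.15,-0.15,-0.15,-0.15,-0.15,-0.15,-0.15,-0.15,-0.15,-0.15,-0.15])

```text
clock: 6.3
tcp_pos: [0.5168, -0.0844, 0.0131]
tool_rot: [3.108, 0.459, 0.002]
ft_force: [0.6, 0.6, -0.1]
gripper_width: 0.573
```

```bash
python3 - <<'E'
from st import *
import cv2,pickle
st()
m=robot.camera_model("wrist")
cv2.imwrite("pics/w2.png",robot.snapshot("wrist"));pickle.dump(m,open("w2.pkl","wb"))
b=robot.snapshot("top");cv2.imwrite("pics/top2.png",b)
cv2.imwrite("pics/t2.png",cv2.resize(b[180:260,225:345],None,fx=6,fy=6,interpolation=cv2.INTER_CUBIC))
E
```

```text
t 6.3 tcp [ 0.5168 -0.0844  0.0131] in reader mm [-145.9   57.1] yaw-reader -90.0 tilt [ 0.001 -0.    -1.   ] F [ 0.6  0.6 -0.1] q [ 0.47  0.39 -0.45  1.92  0.22  0.88 -1.37]
```

View pics/w2.png

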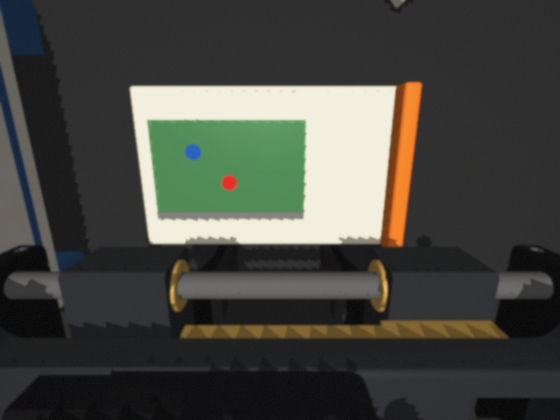

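View pics/t2.png

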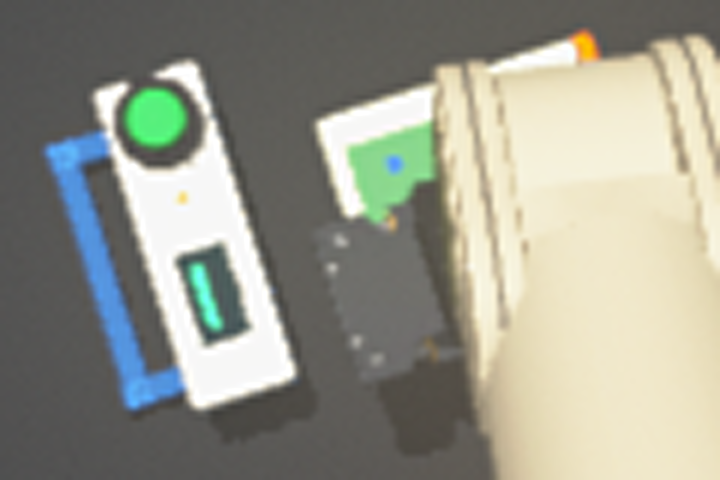

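The wrist view shows the carrier square to the jaws: far edge at row 86, columns 132–400, lip on the right at columns 400–420. I'll measure it.

```bash
python3 - <<'E'
import pickle
from h import *
from st import *
w=pickle.load(open("w2.pkl","rb"))
def rd(p): d=p[:2]-O;return (np.array([d@ex,d@ey])*1e3).round(1)
for n,uv,z in [("far front",(131,87),.012),("far row mid",(270,86),.012),("far rear",(397,86),.012),("near front",(149,244.5),.012),("lip far rear top",(421,83),.024),("near rear",(383,245),.012),("stop leg",(0,0),0)]:
    print(n,rd(ray(w,uv,z)))
E
```

```text
far front [-74.  -36.9]
far row mid [-142.6  -37.4]
far rear [-205.2  -37.5]
near front [-73.1  46.2]
lip far rear top [-211.4  -37.1]
near rear [-206.4   46.5]
stop leg [ -9.  -78.4]
```

>>> arm_command(turn=[[0,0,0],[0,0,0],[0,0,0],[0,0,0],[0,0,0],[0,0,0],[0,0,0],[0,0,0],[0,0,0],[0,0,0],[0,0,0]], slide=[[0.04,0,0],[0.08,0,0],[0.115,0,0],[0.115,0,0],[-0.1,0,0],[-0.4,0,0],[-0.4,0,-0.6],[-0.4,0,-1.5],[-0.4,0,-2.3],[-0.4,0,-2.3],[-0.4,0,-2.3]], gripper=[-0.15,-0.15,-0.15,-0.15,-0.15,-0.15,-0.15,-0.15,-0.15,-0.15,-0.15])

```text
clock: 7.5
tcp_pos: [0.5009, -0.0896, 0.1054]
tool_rot: [3.107, 0.458, 0.003]
ft_force: [-0.4, 0.5, -0.1]
gripper_width: 0.574
```

```bash
python3 - <<'E'
from st import *
st()
E
```

```text
t 7.5 tcp [ 0.5009 -0.0896  0.1054] in reader mm [-146.3   73.9] yaw-reader -90.04 tilt [ 0.002 -0.001 -1.   ] F [-0.4  0.5 -0.1] q [ 0.52  0.23 -0.48  1.89  0.12  1.05 -1.29]
```

>>> arm_command(turn=[[0,0,-8],[0,0,-16],[0,0,-24],[0,0,-32],[0,0,-40],[0,0,-48],[0,0,-56],[0,0,-64],[0,0,-72],[0,0,-80],[0,0,-88],[0,0,-90],[0,0,-90],[0,0,-90]], slide=[[0.15,0.2,0],[0.3,0.4,0],[0.45,0.6,0],[0.6,0.8,0],[0.8,1.0,0],[1.0,1.2,0],[1.2,1.4,0],[1.4,1.7,0],[1.6,2.0,0],[1.75,2.2,0],[1.85,2.34,0],[1.85,2.34,0],[1.85,2.34,0],[1.85,2.34,0]], gripper=[-0.15,-0.15,-0.15,-0.15,-0.15,-0.15,-0.15,-0.15,-0.15,-0.15,-0.15,-0.15,-0.15,-0.15])

```text
clock: 8.9
tcp_pos: [0.5979, -0.1577, 0.1045]
tool_rot: [1.875, 2.52, -0.0]
ft_force: [-0.3, -0.3, -0.3]
gripper_width: 0.577
```

```bash
python3 - <<'E'
from st import *
import cv2,pickle
st()
m=robot.camera_model("wrist")
cv2.imwrite("pics/w3.png",robot.snapshot("wrist"));pickle.dump(m,open("w3.pkl","wb"))
E
```

```text
t 8.9 tcp [ 0.5979 -0.1577  0.1045] in reader mm [-239.5    0.7] yaw-reader -0.11 tilt [ 0. -0. -1.] F [-0.3 -0.3 -0.3] q [ 0.69  0.5  -0.66  1.6   0.32  1.16  0.25]
```

View pics/w3.png

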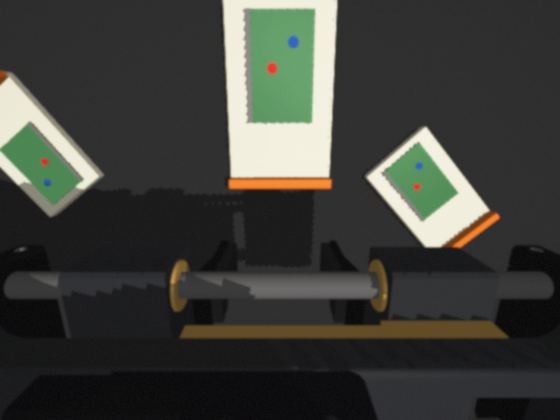

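```bash
python3 - <<'E'
import pickle
from h import *
from st import *
w=pickle.load(open("w3.pkl","rb"))
def rd(p): d=p[:2]-O;return (np.array([d@ex,d@ey])*1e3).round(1)
for n,uv,z in [("lip rear L top",(228.5,188),.024),("lip rear R top",(332,188),.024),("left edge",(231,178),.012),("left edge far",(223,2),.012),("right edge",(330,178),.012),("right far",(337.5,2),.012),("lookalike near",(432,249),.012),("lk left",(366,178),.012)]:
    print(n,rd(ray(w,uv,z)))
E
```

```text
lip rear L top [-211.7   41.5]
lip rear R top [-211.8  -43. ]
left edge [-205.4   41. ]
left edge far [-76.1  41. ]
right edge [-205.5  -43.2]
right far [-76.2 -42.6]
lookalike near [-270.7 -139.1]
lk left [-205.5  -73.8]
```

The carrier is centred (y ≈ -1 mm) and square. Now I descend behind the lip and push.

>>> arm_command(turn=[[0,0,0],[0,0,0],[0,0,0],[0,0,0],[0,0,0],[0,0,0],[0,0,0],[0,0,0],[0,0,0],[0,0,0],[0,0,0],[0,0,0],[0,0,0],[0,0,0],[0,0,0],[0,0,0],[0,0,0],[0,0,0],[0,0,0]], slide=[[0,0,0.7],[0,0,1.4],[0,0,2.0],[0,0,2.29],[0,0,2.29],[0.15,0,2.29],[0.3,0,2.29],[0.4,0,2.29],[0.5,0,2.29],[0.6,0,2.29],[0.7,0,2.29],[0.8,0,2.29],[0.9,0,2.29],[1.0,0,2.29],[1.1,0,2.29],[1.2,0,2.29],[1.3,0,2.29],[1.4,0,2.29],[1.4,0,2.29]], gripper=[-0.15,-0.15,-0.15,-0.15,-0.15,-0.15,-0.15,-0.15,-0.15,-0.15,-0.15,-0.15,-0.15,-0.15,-0.15,-0.15,-0.15,-0.15,-0.15])

```text
clock: 10.85
tcp_pos: [0.5818, -0.103, 0.0131]
tool_rot: [1.874, 2.521, 0.0]
ft_force: [-0.4, -0.1, 0.6]
gripper_width: 0.576
```

```bash
python3 - <<'E'
from st import *
import cv2,pickle
st()
m=robot.camera_model("wrist")
cv2.imwrite("pics/w4.png",robot.snapshot("wrist"));pickle.dump(m,open("w4.pkl","wb"))
E
```

```text
t 10.85 tcp [ 0.5818 -0.103   0.0131] in reader mm [-182.5    0.3] yaw-reader -0.05 tilt [ 0.  0. -1.] F [-0.4 -0.1  0.6] q [ 0.61  0.56 -0.64  1.74  0.39  0.98  0.11]
```

View pics/w4.png

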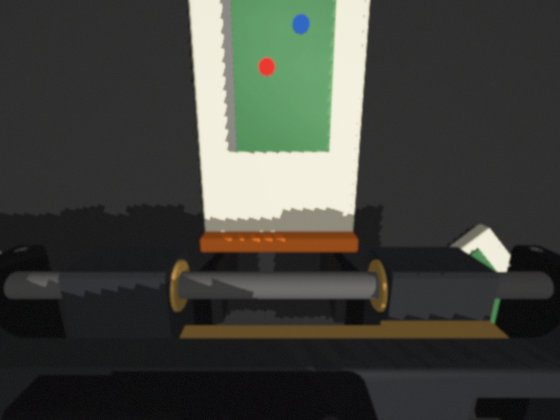

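```bash
python3 - <<'E'
from st import *
import cv2
s=robot.snapshot("scene");t=robot.snapshot("top")
a=cv2.resize(s[150:270,200:340],None,fx=2.8,fy=2.8,interpolation=cv2.INTER_CUBIC)
b=cv2.resize(t[170:290,215:355],None,fx=2.8,fy=2.8,interpolation=cv2.INTER_CUBIC)
cv2.imwrite("pics/st4.png",np.hstack([a,b]))
E
```

```text
(no output)
```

View pics/st4.png

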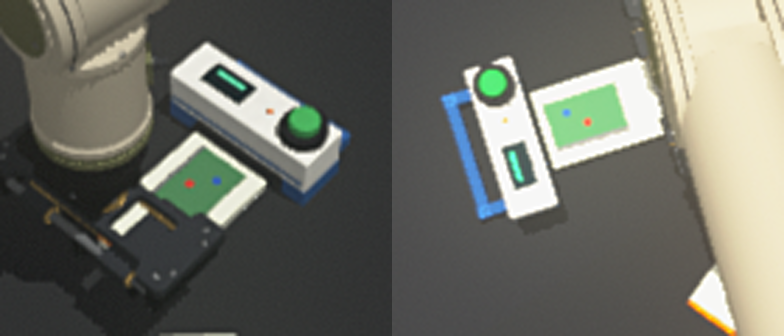

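Both views show the carrier facing the gap between the legs, square to the bridge. I'll continue slowly.

>>> arm_command(turn=[[0,0,0],[0,0,0],[0,0,0],[0,0,0],[0,0,0],[0,0,0],[0,0,0],[0,0,0],[0,0,0],[0,0,0],[0,0,0],[0,0,0],[0,0,0],[0,0,0],[0,0,0],[0,0,0],[0,0,0]], slide=[[0.1,0,0],[0.2,0,0],[0.3,0,0],[0.4,0,0],[0.5,0,0],[0.6,0,0],[0.7,0,0],[0.8,0,0],[0.9,0,0],[1.0,0,0],[1.1,0,0],[1.2,0,0],[1.3,0,0],[1.4,0,0],[1.5,0,0],[1.56,0,0],[1.56,0,0]], gripper=[-0.15,-0.15,-0.15,-0.15,-0.15,-0.15,-0.15,-0.15,-0.15,-0.15,-0.15,-0.15,-0.15,-0.15,-0.15,-0.15,-0.15])

```text
clock: 12.7
tcp_pos: [0.5637, -0.0433, 0.013]
tool_rot: [-1.874, -2.521, -0.0]
ft_force: [-0.4, 0.4, -0.2]
gripper_width: 0.574
```

```bash
python3 - <<'E'
from st import *
import cv2,pickle
st()
m=robot.camera_model("wrist");w=robot.snapshot("wrist");pickle.dump(m,open("w5.pkl","wb"))
cv2.imwrite("pics/w5.png",w)
s=robot.snapshot("scene");t=robot.snapshot("top")
a=cv2.resize(s[150:270,200:340],None,fx=2.8,fy=2.8,interpolation=cv2.INTER_CUBIC)
b=cv2.resize(t[170:290,215:355],None,fx=2.8,fy=2.8,interpolation=cv2.INTER_CUBIC)
cv2.imwrite("pics/st5.png",np.hstack([a,b]))
E
```

```text
t 12.7 tcp [ 0.5637 -0.0433  0.013 ] in reader mm [-120.1    0.4] yaw-reader -0.04 tilt [ 0.  0. -1.] F [-0.4  0.4 -0.2] q [ 0.54  0.52 -0.66  1.8   0.38  0.95  0.01]
```

View pics/w5.png

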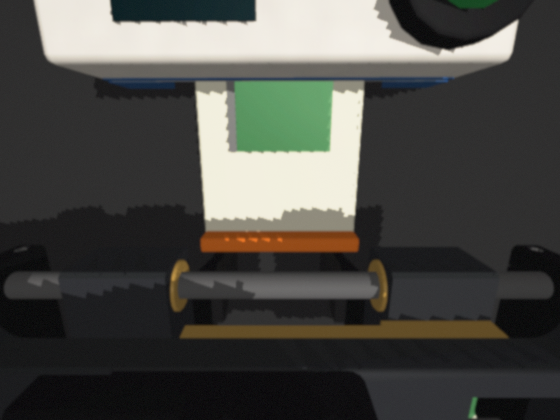

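View pics/st5.png

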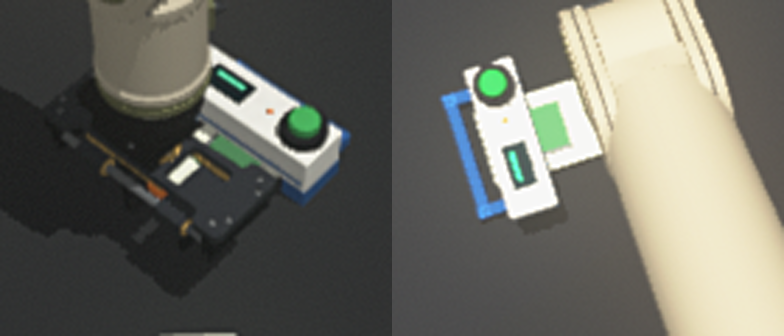

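```bash
python3 - <<'E'
import pickle
from h import *
from st import *
w=pickle.load(open("w5.pkl","rb"))
def rd(p): d=p[:2]-O;return (np.array([d@ex,d@ey])*1e3).round(1)
for n,uv,z in [("top edge L",(48,62),.06),("top edge R",(512,58),.06),("top edge R+",(515,57),.06),("leg L outer bot",(98,95),.0),("carrier L",(196,84),.012),("carrier R",(364,84),.012),("lipL",(201,251),.024),("lipR",(358,251),.024),("low L",(103,79),.019),("low R",(448,79),.019)]:
    print(n,rd(ray(w,uv,z)))
E
python3 - <<'E'
import cv2
a=cv2.imread("pics/w5.png")[40:110,20:540]
cv2.imwrite("pics/w5c.png",cv2.resize(a,(780,210),interpolation=cv2.INTER_CUBIC))
E
```

```text
top edge L [-25.2  77.2]
top edge R [-24.  -76.9]
top edge R+ [-23.7 -77.8]
leg L outer bot [-28.8  96.9]
carrier L [-25.1  41. ]
carrier R [-25.1 -41.5]
lipL [-108.5   41.4]
lipR [-108.5  -41.6]
low L [-24.   82.4]
low R [-24.  -78.7]
```

View pics/w5c.png

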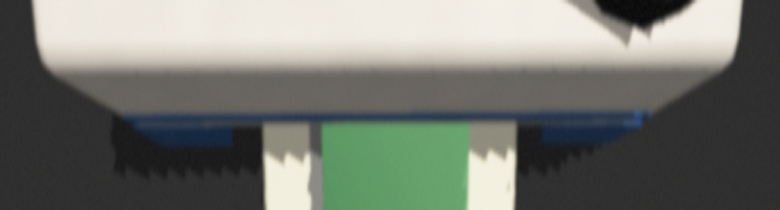

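The wrist view puts the carrier edges at columns 196/363 and the leg inner edges at 175/381, so it is centred within about 1 mm and square. The front is at about +31 mm; I'll creep the last 14 mm and watch the force.

>>> arm_command(turn=[[0,0,0],[0,0,0],[0,0,0],[0,0,0],[0,0,0],[0,0,0],[0,0,0],[0,0,0]], slide=[[0.05,0,0],[0.1,0,0],[0.15,0,0],[0.2,0,0],[0.24,0,0],[0.27,0,0],[0.27,0,0],[0.27,0,0]], gripper=[-0.15,-0.15,-0.15,-0.15,-0.15,-0.15,-0.15,-0.15])

```text
clock: 13.65
tcp_pos: [0.5607, -0.0332, 0.013]
tool_rot: [-1.875, -2.521, -0.001]
ft_force: [0.5, -0.1, 0.2]
gripper_width: 0.573
```

>>> arm_command(turn=[[0,0,0],[0,0,0],[0,0,0]], slide=[[0.015,0,0],[0.03,0,0],[0.03,0,0]], gripper=[-0.15,-0.15,-0.15])

```text
clock: 13.95
tcp_pos: [0.5604, -0.0321, 0.013]
tool_rot: [1.875, 2.521, 0.001]
ft_force: [1.3, 0.4, -0.8]
gripper_width: 0.572
```

```bash
python3 -c "from st import *;st()"
```

```text
t 13.95 tcp [ 0.5604 -0.0321  0.013 ] in reader mm [-108.5    0.3] yaw-reader -0.07 tilt [ 0.  0. -1.] F [ 1.3  0.4 -0.8] q [ 0.53  0.51 -0.67  1.81  0.38  0.95 -0.01]
```

>>> arm_command(turn=[[0,0,0],[0,0,0],[0,0,0]], slide=[[0.015,0,0],[0.03,0,0],[0.03,0,0]], gripper=[-0.15,-0.15,-0.15])

```text
clock: 14.25
tcp_pos: [0.56, -0.0309, 0.013]
tool_rot: [-1.874, -2.521, -0.001]
ft_force: [0.8, -0.3, 1.1]
gripper_width: 0.575
```

>>> arm_command(turn=[[0,0,0],[0,0,0],[0,0,0]], slide=[[0.015,0,0],[0.03,0,0],[0.03,0,0]], gripper=[-0.15,-0.15,-0.15])

```text
clock: 14.55
tcp_pos: [0.5596, -0.0296, 0.013]
tool_rot: [-1.874, -2.521, -0.001]
ft_force: [0.5, 0.1, -0.1]
gripper_width: 0.572
```

```bash
python3 - <<'E'
from st import *
import cv2
st()
t=robot.snapshot("top");w=robot.snapshot("wrist")
b=cv2.resize(t[180:250,225:305],None,fx=7,fy=7,interpolation=cv2.INTER_CUBIC)
cv2.imwrite("pics/t6.png",b);cv2.imwrite("pics/w6.png",w)
E
```

```text
t 14.55 tcp [ 0.5596 -0.0296  0.013 ] in reader mm [-105.8    0.3] yaw-reader -0.06 tilt [ 0.  0. -1.] F [ 0.5  0.1 -0.1] q [ 0.52  0.51 -0.67  1.82  0.38  0.95 -0.02]
```

View pics/t6.png

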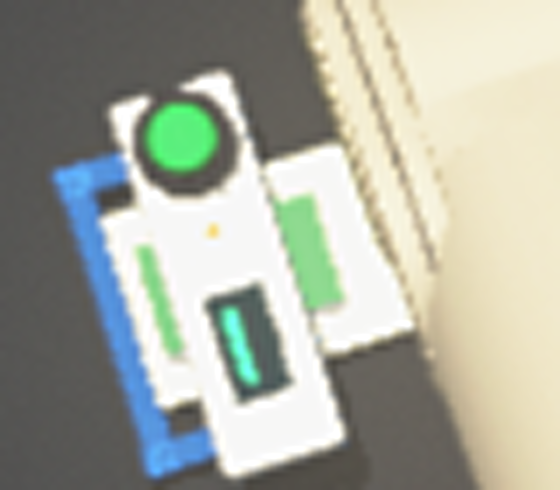

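The top view shows the front edge about at the stop, square, with even gaps to the legs. I'll creep on until the force shows contact.

>>> arm_command(turn=[[0,0,0],[0,0,0],[0,0,0]], slide=[[0.012,0,0],[0.025,0,0],[0.025,0,0]], gripper=[-0.15,-0.15,-0.15])

```text
clock: 14.95
tcp_pos: [0.5596, -0.0293, 0.013]
tool_rot: [1.875, 2.52, 0.0]
ft_force: [2.0, -5.0, 0.4]
gripper_width: 0.577
```

>>> arm_command(turn=[[0,0,0],[0,0,0],[0,0,0]], slide=[[0.012,0,0],[0.025,0,0],[0.025,0,0]], gripper=[-0.15,-0.15,-0.15])

```text
clock: 15.25
tcp_pos: [0.5596, -0.0293, 0.0132]
tool_rot: [1.874, 2.519, -0.001]
ft_force: [3.1, -6.7, -1.3]
gripper_width: 0.579
```

Contact with about 7 N against the stop. I back off, rise and check.

>>> arm_command(turn=[[0,0,0],[0,0,0],[0,0,0],[0,0,0],[0,0,0],[0,0,0],[0,0,0],[0,0,0],[0,0,0],[0,0,0]], slide=[[-0.1,0,0],[-0.3,0,0],[-0.6,0,0],[-0.6,0,-0.4],[-0.6,0,-1.2],[-0.6,0,-2.2],[-0.6,0,-3.2],[-0.6,0,-3.7],[-0.6,0,-3.7],[-0.6,0,-3.7]], gripper=[-0.15,-0.15,-0.15,-0.15,-0.15,0.3,1,1,1,1])

```text
clock: 16.25
tcp_pos: [0.5663, -0.052, 0.1618]
tool_rot: [1.874, 2.518, -0.0]
ft_force: [0.7, -1.2, -0.2]
gripper_width: 0.207
```

```bash
python3 - <<'E'
from st import *
import cv2,pickle
st()
m=robot.camera_model("wrist");w=robot.snapshot("wrist");pickle.dump(m,open("w7.pkl","wb"));cv2.imwrite("pics/w7.png",w)
for l in ["front","rear","carrier","start_top","reader"]:
    print(l,[(np.round(d["centre"],3).tolist(),round(d["confidence"],2)) for d in robot.place_of(l,"wrist")])
t=robot.snapshot("top")
for l in ["start_top","reader","start"]:
    print("top",l,[(np.round(d["centre"],3).tolist(),round(d["confidence"],2)) for d in robot.place_of(l,"top")])
cv2.imwrite("pics/top7.png",t)
cv2.imwrite("pics/t7.png",cv2.resize(t[180:260,225:325],None,fx=6,fy=6,interpolation=cv2.INTER_CUBIC))
E
```

```text
t 16.25 tcp [ 0.5663 -0.052   0.1618] in reader mm [-129.2    0.4] yaw-reader -0.11 tilt [ 0.002 -0.002 -1.   ] F [ 0.7 -1.2 -0.2] q [ 0.62  0.34 -0.73  1.67  0.24  1.22  0.12]
front [([0.421, -0.192, 0.004], 0.94), ([0.679, -0.072, 0.004], 0.89), ([0.518, 0.116, 0.008], 0.73)]
rear [([0.556, -0.023, 0.01], 0.78), ([0.342, -0.129, 0.009], 0.61)]
carrier [([0.542, 0.048, 0.003], 0.76), ([0.382, -0.16, 0.0], 0.75)]
start_top [([0.581, 0.086, 0.079], 0.7)]
reader [([0.531, 0.071, 0.001], 0.73)]
top start_top [([0.583, 0.084, 0.08], 0.42)]
top reader [([0.524, 0.074, 0.003], 0.89), ([0.539, 0.051, -0.001], 0.67)]Traceback (most recent call last):
  File "<stdin>", line 9, in <module>
ValueError: it knows: beaker, carrier, dropper, front, jar, reader, reagent, rear, start_top, stop
```

View pics/w7.png

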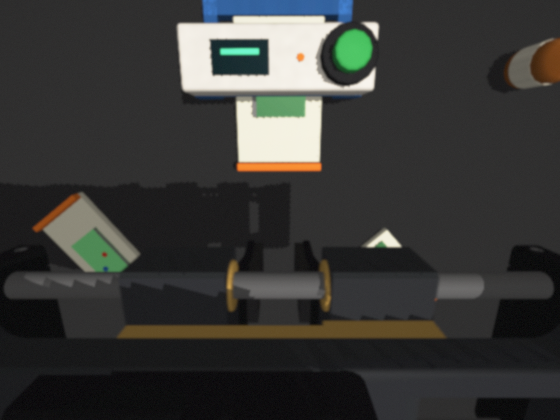

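```bash
python3 - <<'E'
import pickle
from h import *
from st import *
def rd(p): d=p[:2]-O;return (np.array([d@ex,d@ey])*1e3).round(1)
w=pickle.load(open("w7.pkl","rb"));tm=robot.camera_model("top")
t=robot.snapshot("top");cv2.imwrite("pics/top7.png",t)
cv2.imwrite("pics/t7.png",cv2.resize(t[180:260,225:325],None,fx=6,fy=6,interpolation=cv2.INTER_CUBIC))
wi=cv2.imread("pics/w7.png");cv2.imwrite("pics/w7c.png",cv2.resize(wi[0:100,170:390],None,fx=3.5,fy=3.5,interpolation=cv2.INTER_CUBIC))
def green(im,roi):
    h=cv2.cvtColor(im,cv2.COLOR_BGR2HSV);m=cv2.inRange(h,(45,150,60),(75,255,255));k=np.zeros_like(m);x0,y0,x1,y1=roi;k[y0:y1,x0:x1]=m[y0:y1,x0:x1]
    n,l,s,c=cv2.connectedComponentsWithStats(k);i=1+np.argmax(s[1:,4]);return c[i],s[i]
cw,sw=green(wi,(315,15,385,90));ct,stt=green(t,(235,185,275,212));print(cw,sw,ct,stt)
print("lip rear",[rd(ray(w,p,.024)) for p in [(236.5,170.5),(322,170.5)]])
A=[];b=[]
for m,c in((w,cw),(tm,ct)):
    o=np.array(m["world_from_camera"])[:3,3];d=ray(m,c,.05)-o;d/=np.linalg.norm(d);P=np.eye(3)-np.outer(d,d);A.append(P);b.append(P@o)
p=np.linalg.lstsq(np.vstack(A),np.hstack(b),rcond=None)[0];print("button",p,rd(p))
for z in(.075,.08):print(z,ray(w,cw,z),ray(tm,ct,z))
E
```

```text
[351.98219814  50.56733746] [ 333   29   39   43 1292] [250.40909091 199.13636364] [246 195  10   9  66]
lip rear [array([-94.9,  42.1]), array([-95. , -43.4])]
button [0.58032347 0.08614402 0.08182445] [ -1. -53.]
0.075 [0.58117619 0.08815082 0.075     ] [0.58137869 0.08665016 0.075     ]
0.08 [0.58041858 0.08669013 0.08      ] [0.58073806 0.08626636 0.08      ]
```

View pics/w7c.png

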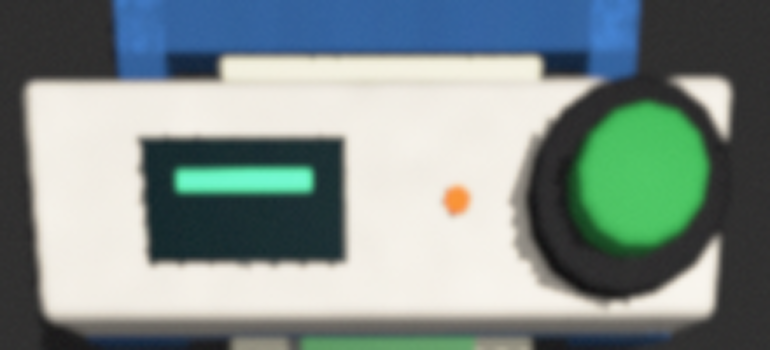

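View pics/t7.png

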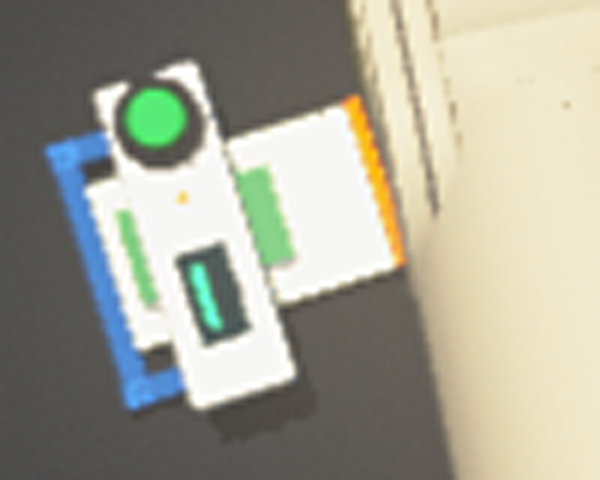

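The carrier is home: lip rear at x = -95 mm, so the front is at 45 mm, y ≈ -0.6 mm, and its edge is flush with the blue stop. The button top from two views is at (0.581, 0.087, about 0.080). I move over it with the fingers shut.

>>> arm_command(turn=[[0,0,0],[0,0,0],[0,0,0],[0,0,0],[0,0,0],[0,0,0],[0,0,0],[0,0,0],[0,0,0],[0,0,0]], slide=[[0.6,0.25,0],[1.2,0.5,0],[1.8,0.75,0],[2.4,1.0,0],[2.9,1.2,0],[3.21,1.335,0.1],[3.21,1.335,0.7],[3.21,1.335,1.3],[3.21,1.335,1.5],[3.21,1.335,1.5]], gripper=[1,1,1,1,1,1,1,1,1,1])

```text
clock: 17.75
tcp_pos: [0.5798, 0.0857, 0.0997]
tool_rot: [-1.876, -2.52, 0.003]
ft_force: [-1.0, 0.0, -0.6]
gripper_width: 0.008
```

```bash
python3 - <<'E'
from st import *
import cv2
st()
s=robot.snapshot("scene");w=robot.snapshot("wrist")
cv2.imwrite("pics/s8.png",np.hstack([cv2.resize(s[130:240,240:360],None,fx=3.6,fy=3.6,interpolation=cv2.INTER_CUBIC),cv2.resize(w[200:360,190:370],(346,396))]))
E
```

```text
t 17.75 tcp [0.5798 0.0857 0.0997] in reader mm [ -1.3 -52.4] yaw-reader -0.14 tilt [-0.002 -0.001 -1.   ] F [-1.   0.  -0.6] q [ 0.37  0.46 -0.75  1.69  0.34  1.13 -0.18]
```

View pics/s8.png

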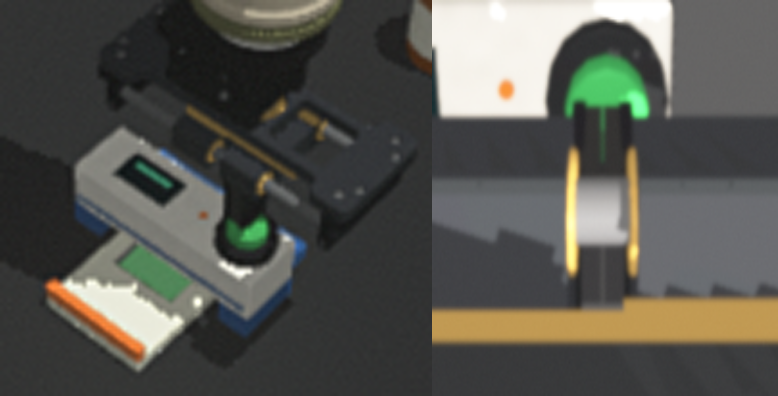

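The closed fingertips are centred over the green button. Pressing down in small steps.

>>> arm_command(turn=[[0,0,0],[0,0,0],[0,0,0],[0,0,0],[0,0,0],[0,0,0],[0,0,0]], slide=[[0.02,0,0.1],[0.02,0,0.2],[0.02,0,0.3],[0.02,0,0.34],[0.02,0,0.38],[0.02,0,0.4],[0.02,0,0.4]], gripper=[1,1,1,1,1,1,1])

```text
clock: 18.55
tcp_pos: [0.5809, 0.0869, 0.0857]
tool_rot: [1.875, 2.518, 0.0]
ft_force: [-0.6, -0.8, 3.0]
gripper_width: 0.006
```

>>> arm_command(turn=[[0,0,0],[0,0,0],[0,0,0]], slide=[[0,0,0.025],[0,0,0.05],[0,0,0.05]], gripper=[1,1,1])

```text
clock: 18.85
tcp_pos: [0.581, 0.0869, 0.0844]
tool_rot: [1.875, 2.518, 0.0]
ft_force: [-3.0, -1.6, 9.4]
gripper_width: 0.004
```

>>> arm_command(turn=[[0,0,0],[0,0,0],[0,0,0]], slide=[[0,0,0.03],[0,0,0.06],[0,0,0.06]], gripper=[1,1,1])

```text
clock: 19.15
tcp_pos: [0.5811, 0.0869, 0.0841]
tool_rot: [1.874, 2.517, -0.001]
ft_force: [-10.1, -2.8, 24.8]
gripper_width: 0.0
```

```bash
python3 - <<'E'
from st import *
import cv2
st()
s=robot.snapshot("scene");w=robot.snapshot("wrist")
cv2.imwrite("pics/s9.png",np.hstack([cv2.resize(s[130:240,240:360],None,fx=3.6,fy=3.6,interpolation=cv2.INTER_CUBIC),cv2.resize(w[200:360,190:370],(346,396))]))
E
```

```text
t 19.15 tcp [0.5811 0.0869 0.0841] in reader mm [ -0.5 -54. ] yaw-reader -0.14 tilt [ 0.003 -0.003 -1.   ] F [-10.1  -2.8  24.8] q [ 0.36  0.48 -0.74  1.7   0.36  1.1  -0.19]
```

View pics/s9.png

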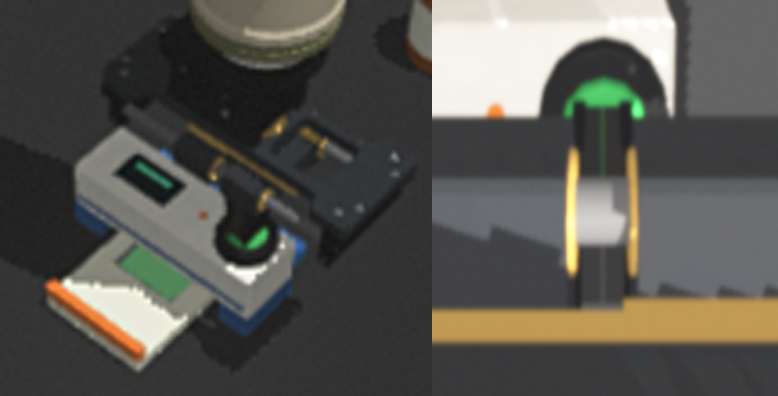

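25 N with almost no more travel, tips at 0.076 (about 6 mm below the measured top), and the green looks sunk in its collar: the button is fully down. I lift straight up, then move clear.

>>> arm_command(turn=[[0,0,0],[0,0,0],[0,0,0],[0,0,0],[0,0,0],[0,0,0],[0,0,0],[0,0,0],[0,0,0],[0,0,0],[0,0,0],[0,0,0],[0,0,0]], slide=[[0,0,-0.1],[0,0,-0.3],[0,0,-0.6],[0,0,-1.2],[0,0,-2.0],[-0.6,-0.3,-2.0],[-1.2,-0.6,-2.0],[-1.8,-0.9,-2.0],[-2.4,-1.2,-2.0],[-3.0,-1.3,-2.0],[-3.2,-1.3,-2.0],[-3.2,-1.3,-2.0],[-3.2,-1.3,-2.0]], gripper=[1,1,1,1,1,1,1,1,1,1,1,1,1])

```text
clock: 20.55
tcp_pos: [0.5678, -0.0488, 0.1645]
tool_rot: [1.873, 2.519, 0.0]
ft_force: [-1.0, 0.8, 0.3]
gripper_width: 0.003
```

```bash
python3 - <<'E'
from st import *
from h import *
import cv2
st()
w=robot.camera_model("wrist");wi=robot.snapshot("wrist");t=robot.snapshot("top");tm=robot.camera_model("top");s=robot.snapshot("scene")
for l in ["dropper","beaker","jar","reagent"]:
    print(l,[(np.round(d["centre"],3).tolist(),round(d["confidence"],2)) for d in robot.place_of(l,"scene")][:1])
h=cv2.cvtColor(wi,cv2.COLOR_BGR2HSV);m=cv2.inRange(h,(45,150,60),(75,255,255))
n,l,ss,c=cv2.connectedComponentsWithStats(m);print([(ss[i].tolist(),c[i].round(1).tolist()) for i in range(1,n) if ss[i,4]>100])
cv2.imwrite("pics/w10.png",wi)
cv2.imwrite("pics/st10.png",np.hstack([cv2.resize(s[140:260,220:340],(390,390),interpolation=cv2.INTER_CUBIC),cv2.resize(t[180:260,225:305],(390,390),interpolation=cv2.INTER_CUBIC)]))
for z in(.076,.082):
  for cc in [c[i] for i in range(1,n) if ss[i,4]>100]: print(z,ray(w,cc,z).round(4))
E
```

```text
t 20.55 tcp [ 0.5678 -0.0488  0.1645] in reader mm [-126.6   -2. ] yaw-reader -0.06 tilt [ 0.003 -0.002 -1.   ] F [-1.   0.8  0.3] q [ 0.61  0.34 -0.74  1.67  0.25  1.22  0.12]
dropper [([0.762, 0.145, 0.004], 0.86)]
beaker [([0.528, -0.368, 0.002], 0.75)]
jar [([0.645, 0.394, -0.001], 0.69)]
reagent [([0.468, 0.358, 0.0], 0.85)]
[([329, 35, 39, 42, 1235], [348.0, 55.5])]
0.076 [0.5812 0.088  0.076 ]
0.082 [0.5803 0.0863 0.082 ]
```

View pics/w10.png

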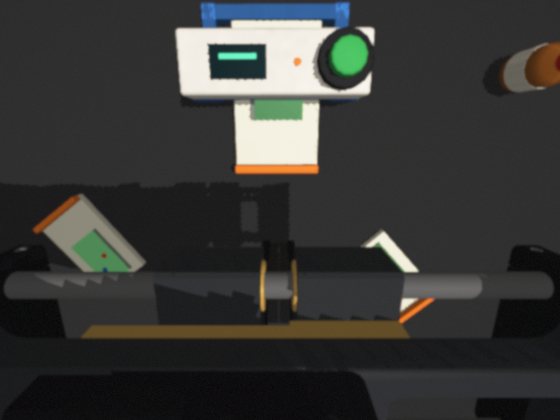

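View pics/st10.png

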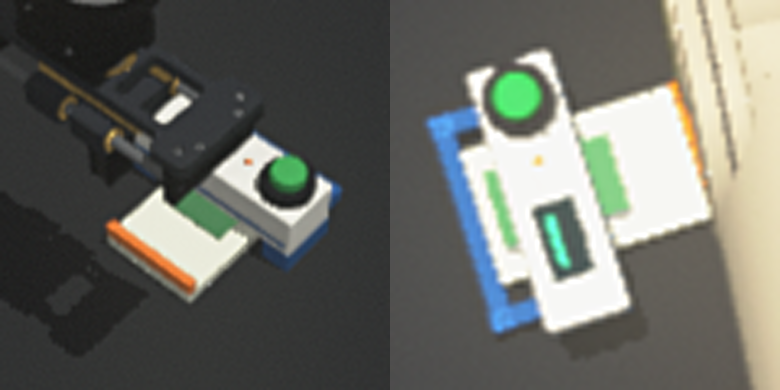

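The wrist view shows the carrier flush at the stop (front edge at row 22, columns 232–321; lip at row 169). The button (348,55) is proud of its collar again, as in the earlier scene view, and the bystanders are where they were. Handing in.

```bash
python3 -c "
from rig import robot
print(robot.job_done())"
```

```text
the job is handed in; nothing more can be done
None
```

I pushed the largest carrier home against the end stop, pressed the green button fully down and released it, and handed the job in at about 21 s. `job_done` reports no verdict, so the result below rests on my own checks.

- **What I did:** I first pushed the carrier sideways by its long side to centre and square it. I then pushed it by the orange lip, with two spread fingers, under the bridge until it met the stop at about 7 N. After backing off and checking it, I pressed the button with closed fingers, lifted straight up and moved clear.
- **Carrier:** Before the press I measured its front at about 45 mm, about 0.6 mm off the centre line and square within about 0.5°. In the pictures after the press it still sat flush with the stop.
- **Button press:** The tips reached 0.076 m with 25 N against a hard stop, about 6 mm below the top I had measured. There was no direct joint reading; the last pictures show the button standing up again.
- **Bystanders:** The last position readings were within about 4 mm of the first ones.
- **Disagreements:** The networks put the button top at 0.079 to 0.083 m, and my two-view measurement gave 0.082 m. Top and wrist views of the reader and carrier differed by 2–3 mm, so I used the wrist values.

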